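# Hang the white mug on the mug rail

### The job

Hang the white mug with the brown band and feathers on the steel bar of the little wooden mug rail by its open hook handle. Keep hold of it until it has been lowered onto the bar, then let go gently so that it hangs there at rest, leaning on the rail's board. The dark brown mug is still in use: leave it where it stands.

Things in the scene. Friction and masses are not known exactly. Their poses are not given: they have to be found in the camera images.
- white_mug: Mug to hang: cream white, brown band at the foot, brown feathers; empty, upright, about 220 g. Round straight body 64 mm across, 95 mm high, 4 mm wall. Origin: centre of its underside; z up; x points to its handle, an open hook reaching 68 mm from the axis. Grip the body across its sides (along its y) from above, near the rim.
- white_mug_crook (a point): Where the bar belongs: underside of the white mug's handle strap, 47 mm from the mug's axis along its x, 78 mm above its foot. The strap is 14 mm wide, 6 mm thick; the gap between wall and leg is 30 mm (15 mm either side of this point). The leg hangs 40 mm below this point, its lower end free. Axes as the mug's.
- mug_rail: Fixed wooden rail. Origin: underside centre of its base (100 x 270 x 16 mm); z up; -x faces the robot. Level steel bar, 8 mm thick, along y at x = 0, centre line 160 mm up, between posts 168 mm high (inner faces y = +-116 mm). Below it a board (x = -5 to 5 mm, 70 to 105 mm up): a mug hooked over the bar from either side swings up to 20 degrees until its foot leans on this board.
- brown_mug: Bystander: plain dark brown mug of the same shape and size, same origin and axes.

How it is judged (in metres and radians):
On the way, in this order (a step that is already met when the one before it is completed fails the run):
1. the white mug is held by the gripper, clear of the table (height (world z) of white_mug above 0.04 m and contact force between the fingers and white_mug above 0.5 N), for 0.2 s.
2. the mug is still held while its handle has been lowered over the bar (strap less than about 14 mm above it) (x of white_mug_crook in the frame of mug_rail between -0.026 and 0.026 m and y of white_mug_crook in the frame of mug_rail between -0.09 and 0.09 m and z of white_mug_crook in the frame of mug_rail between 0.145 and 0.178 m and contact force between the fingers and white_mug above 0.5 N), for 0.1 s.
At the end, for the whole second after the job is handed in: The white mug hangs at rest, released, the bar in the gap of its handle: crook within 26 mm of the bar sideways, 15 mm below to 14 mm above its centre line, within 90 mm of its middle; lean under 28 degrees; foot clear of the table; brown mug within 30 mm of its start (x of white_mug_crook in the frame of mug_rail between -0.026 and 0.026 m and y of white_mug_crook in the frame of mug_rail between -0.09 and 0.09 m and z of white_mug_crook in the frame of mug_rail between 0.145 and 0.174 m and height (world z) of white_mug above 0.05 m and angle between white_mug's own z axis and vertical below 0.5 rad and contact force between white_mug and mug_rail above 0.5 N and contact force between the fingers and white_mug below 0.1 N and linear speed of white_mug below 0.03 m/s and angular speed of white_mug below 0.3 rad/s and distance of brown_mug from where it was at the start of the episode below 0.03 m); the robot touches nothing.
It fails at once if the dark brown mug is pushed or tipped more than 30 mm from its place (distance of brown_mug from where it was at the start of the episode above 0.03 m).
It also fails if it takes over 45 s, if anything falls off the work surface, if the arm or the gripper's body presses on something with over 40 N, if the wrist force passes 120 N, or if a joint passes its speed limit or range.

### The arm

A 6-joint arm with a two-finger parallel gripper is mounted at the origin on the work surface. World frame = base frame: x ahead of the robot, y to its left, z up, the work surface at z = 0. Lengths are in mm, angles in degrees, forces in N, time in s.
With the tool pointing down it reaches from about 300 to 850 mm from the base axis. Payload 4.2 kg.
Tool frame: the origin (TCP) lies between the finger pads; the fingertips stand 14 mm ahead of it and the grasp point (between the pads) lies 5 mm behind it (env.finger_overhang is the distance from the TCP to the fingertips, in mm); z points along the fingers, y is the line along which they close (so a half turn about z gives the same grasp; the last joint's range is limited). The gripper opens to 91 mm and grips with 3 to 60 N. Pads are 32 mm wide; open, the fingers measure 118 mm over their backs; the gripper's body (76 mm by 178 mm) begins 60 mm behind the grasp point.
Start: joints at [-78.209, 18.312, 89.639, -0, 72.044, -1.146], TCP at [128.736, -560.418, 227.976] pointing down, gripper open.
Joint ranges: [-177.97, 177.97], [-48.28, 115.42], [12.27, 149.76], [-77.06, 257.06], [2.81, 150.46], [-146.56, 146.56]. Speed limits (degrees/s): [147.25, 147.25, 180, 180, 180, 180].

### API

Orientations are given as [roll, pitch, yaw] about the fixed x, y, z axes, in that order (R = Rz(yaw) Ry(pitch) Rx(roll)).
In Python, from workcell import status, cams, env, finder gives the robot as it stands.
- The arm moves only by the tool apply_moves, never from a script. Its argument "increments" is a list of rows, each a list of 7 numbers: the opening, from -1 (shut) to 1 (fully open), then the shift along the world's x, y, z in m, then the turn, a rotation vector about the world's x, y, z in degrees. In form: [[gripper, x, y, z, ax, ay, az], ...]. A call has 1 to 5 rows; each row shifts and turns the commanded pose from where the row before left it; what a row does not reach is not made up. A row lasts 1/12 s, in which the tool goes at most 41.7 mm and 7.16 degrees, less where a joint would pass 70% of its speed; a pose out of reach is approached as far as the arm can. A call with a gripper value outside its range is refused whole. The fingers move at their own pace and stop on an object; "newtons" is the grip in N (left out, the last holds). Time passes only in rows, so rows that do not move let the fingers close. It gives the time, the measured TCP pose, the force, the opening and the grip force at its end, in the units of the state.
- status.state(): the state, without advancing time (a new reading comes with each control period).
- cams.grab_frame(name): name is "side" or "top"; returns a dict with "color" (384x512x3 uint8, red, green, blue), "intrinsics" (3x3 intrinsics, pixels), "k1" (the pictures are not rectified: a ray, as slopes to the right and down, at radius r is drawn at 1 + k1 r^2 times it, then the intrinsics apply), "R" (3x3) and "t" (3): a world point X has camera coordinates R X + t. Camera axes: x right, y down, z forward; pixel columns grow to the right and rows downward; lengths in mm; the calibration is good to about 2 mm. A picture is of the moment at which its call begins. There is no depth.
- env.job_done(): hands the job in; it is judged then, once.
Trained networks look in the newest picture that a camera, given by its name, has taken for a name from the list of things; names that differ only in an ending like _2 or _b are one class to them, and where a whole thing is asked for, a point or a joint stands for the part that bears it (a point fixed in the world has none). Each returns a list of dicts, best first, with "score" (0 to 1); they miss things now and then, are a little off and sometimes report something else, mostly with a low value. They report only what shows in the picture. A call takes as long as a camera call.
- finder.boxes_of(query, camera): "rect" ([left, top, width, height] in pixels, round what is visible of it).
- finder.trace(query, camera): "pixels" (384x512 bool, what is visible of it) and "rect" ([left, top, width, height] in pixels, round what is visible of it).
The state is a dict: "time_s": time; "qpos": joint angles; "qvel": joint speeds; "effort": joint torques, N m; "ee_pos": TCP position; "ee_rot": TCP orientation; "force": force on the tool from outside, world axes, zero at the start; "torque": the same for the moment, N m; "gripper_width": finger opening in mm; "gripper_force": force on a finger pad.
Only numpy, scipy, OpenCV 4.12 (cv2) and the standard library are available. Lean on these libraries where they do the work, as an engineer would, in place of code of your own. Each camera call takes 0.05 s, during which the arm holds its last target. There are 200 camera calls.

## Working session

There is one attempt and no reset: what is moved stays moved. The work goes in short steps, Python scripts to look and compute and a tool call to move; the robot and the scene stay as the last step left them, time stands still between calls to the robot, and variables do not carry over. Pictures are saved under pics/ and viewed, at most 10 in all, crops included, and the job is handed in when it is done.

Besides the shell and the picture viewer there is one more tool, called after "Request:" by a JSON object that holds its "api" and its "payload". apply_moves: Moves the arm, as the interface text tells. Its arguments: {"type":"object","properties":{"increments":{"type":"array","items":{"type":"array","items":{"type":"number"}}},"newtons":{"type":"number"}},"required":["increments"]}

```bash
mkdir -p pics; cat > h.py <<'E'
import numpy as np,cv2
from workcell import status,cams,env,finder
def save(f,n): cv2.imwrite('pics/'+n+'.png',cv2.cvtColor(f['color'],cv2.COLOR_RGB2BGR))
def ray(f,uv):
    K=np.array(f['intrinsics']);R=np.array(f['R']);t=np.array(f['t'])
    d=np.linalg.inv(K)@np.array([uv[0],uv[1],1.]);p=d[:2].copy()
    for _ in range(20): p=d[:2]/(1+f['k1']*(p@p))
    return -R.T@t, R.T@np.array([p[0],p[1],1.])
def at_z(f,uv,z):
    c,d=ray(f,uv); return c+d*(z-c[2])/d[2]
def proj(f,X):
    K=np.array(f['intrinsics']);c=np.array(f['R'])@np.array(X).T+np.array(f['t'])[:,None]
    p=c[:2]/c[2];p=p*(1+f['k1']*(p**2).sum(0));return (K[:2,:2]@p+K[:2,2:]).T
E
python3 - <<'E'
from h import *
for n in ('top','side'):
    f=cams.grab_frame(n);save(f,n+'0')
    print(n,np.round(-np.array(f['R']).T@np.array(f['t'])),np.round(f['R'],2).tolist(),f['k1'])
    for q in ('white_mug','brown_mug','mug_rail','white_mug_crook'):
        print(q,[(np.round(d['rect']).tolist(),round(d['score'],2)) for d in finder.boxes_of(q,n)][:3])
a=cv2.imread('pics/top0.png')
E
```

```text
top [492.   4. 759.] [[0.02, -1.0, 0.04], [-1.0, -0.02, -0.07], [0.07, -0.04, -1.0]] 0.005120203314110385
white_mug [([350.0, 133.0, 52.0, 52.0], 0.93)]
brown_mug [([254.0, 150.0, 39.0, 50.0], 0.86)]
mug_rail [([28.0, 115.0, 174.0, 55.0], 0.81)]
white_mug_crook [([353.0, 135.0, 48.0, 48.0], 0.9)]
side [104. 850. 700.] [[-0.88, -0.47, 0.02], [-0.27, 0.47, -0.84], [0.38, -0.75, -0.54]] -0.2202328324451338
white_mug [([262.0, 131.0, 25.0, 43.0], 0.9)]
brown_mug [([227.0, 166.0, 38.0, 43.0], 0.57)]
mug_rail [([100.0, 170.0, 112.0, 139.0], 0.81)]
white_mug_crook [([263.0, 132.0, 22.0, 38.0], 0.59)]
```

View pics/top0.png

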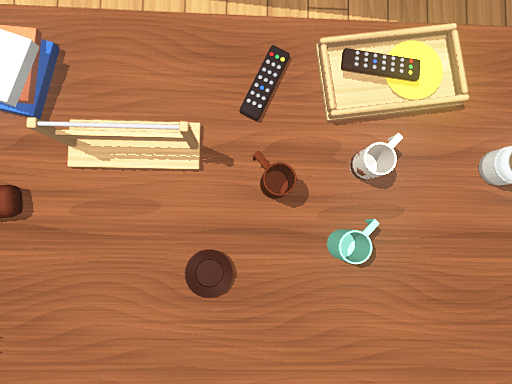

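View pics/side0.png

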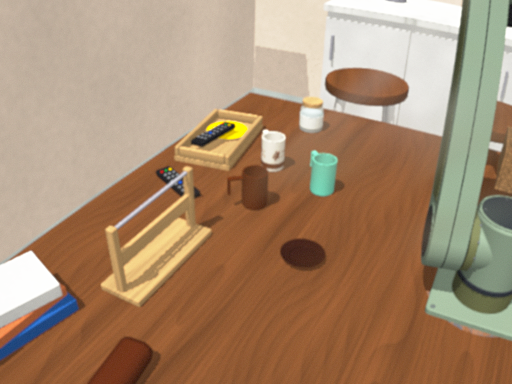

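The top view shows the white mug at (377,160) with its handle pointing up and right. The brown mug is at (278,180), and the rail's bar runs from (35,124) to (187,127). I'll fit the known shapes to the masks from both cameras.

```bash
cat > fit.py <<'E'
from h import *
from scipy.optimize import minimize
def box(x0,x1,y0,y1,z0,z1): return np.array([[x,y,z] for x in (x0,x1) for y in (y0,y1) for z in (z0,z1)],float)
a=np.linspace(0,2*np.pi,40)
cyl=np.vstack([np.c_[32*np.cos(a),32*np.sin(a),0*a+z] for z in (0,95)])
MUG=[cyl,box(28,68,-7,7,78,84),box(62,68,-7,7,38,84)]
RAIL=[box(-50,50,-135,135,0,16),box(-4,4,-116,116,156,164),box(-5,5,-116,116,70,105),box(-8,8,116,132,0,168),box(-8,8,-132,-116,0,168)]
def place(P,p):
    c,s=np.cos(p[2]),np.sin(p[2]);return P@np.array([[c,-s,0],[s,c,0],[0,0,1]]).T+[p[0],p[1],0]
S=4
def render(f,parts,p):
    m=np.zeros((384*S,512*S),np.uint8)
    for P in parts:
        u=proj(f,place(P,p)); h=cv2.convexHull(((u+.5)*S).astype(np.float32)).astype(np.int32); cv2.fillConvexPoly(m,h,255)
    return cv2.resize(m,(512,384),interpolation=cv2.INTER_AREA)/255.
def fit(parts,views,p0):
    def cost(p):
        return sum(np.abs(render(f,parts,p)-m).sum()/m.sum() for f,m in views)
    best=None
    for dy in (-.3,0,.3):
        sx=np.array([p0]+[np.array(p0)+d for d in np.diag([15,15,.2])]);sx[:,2]+=dy
        r=minimize(cost,sx[0],method='Nelder-Mead',options=dict(initial_simplex=sx,xatol=.05,fatol=1e-5,maxiter=250))
        if best is None or r.fun<best.fun: best=r
    return best
E
python3 - <<'E'
from fit import *
F={n:cams.grab_frame(n) for n in ('top','side')}
T={}
for n in F:
    for q in ('white_mug','brown_mug','mug_rail'):
        T[n,q]=finder.trace(q,n)[0]['pixels']
t=F['top']
print(at_z(t,(377,160),95),at_z(t,(396,140),84),at_z(t,(35,124),164),at_z(t,(187,127),164),at_z(t,(278,180),95))
import pickle
w0=at_z(t,(377,160),95);r0=(at_z(t,(35,124),164)+at_z(t,(187,127),164))/2;b0=at_z(t,(278,180),95)
res={}
for q,parts,p0 in (('white_mug',MUG,[*w0[:2],-.9]),('brown_mug',MUG,[*b0[:2],.7]),('mug_rail',RAIL,[*r0[:2],0.])):
    for ns in (('top',),('side',),('top','side')):
        r=fit(parts,[(F[n],T[n,q].astype(float)) for n in ns],p0)
        print(q,ns,np.round(r.x[:2],1),round(np.degrees(r.x[2]),1),round(r.fun,3))
    res[q]=r.x
pickle.dump(res,open('res.pkl','wb'))
out=[]
for n in F:
    im=cv2.cvtColor(F[n]['color'],cv2.COLOR_RGB2BGR).repeat(2,0).repeat(2,1)
    for q in res:
        for P in (RAIL if 'rail' in q else MUG):
            h=cv2.convexHull(((proj(F[n],place(P,res[q]))+.5)*2).astype(np.float32)).astype(np.int32);cv2.polylines(im,[h],True,(0,255,0),1)
    out.append(im)
cv2.imwrite('pics/ov.png',np.vstack([out[0][180:430,30:830],out[1][220:570,150:950][:,:800] ]))
print(out[0].shape)
E
```

```text
[ 613.48501704 -260.51104327   95.        ] [ 655.95953764 -302.84995556   84.        ] [645.73994605 340.23507002 164.        ] [648.47707814  91.55204433 164.        ] [570.59192964 -71.18309053  95.        ]
white_mug ('top',) [ 618.  -267.4] -42.3 0.057
white_mug ('side',) [ 618.3 -264.5] -45.4 0.065
white_mug ('top', 'side') [ 618.2 -266.4] -43.4 0.138
brown_mug ('top',) [574.  -73.6] 42.0 0.058
brown_mug ('side',) [572.8 -70.5] 39.4 0.06
brown_mug ('top', 'side') [574.3 -73.2] 42.6 0.133
mug_rail ('top',) [648.4 221.2] 0.4 0.045
mug_rail ('side',) [648.9 223.4] 0.7 0.052
mug_rail ('top', 'side') [649.  222.8] 0.2 0.106
(768, 1024, 3)
```

View pics/ov.png

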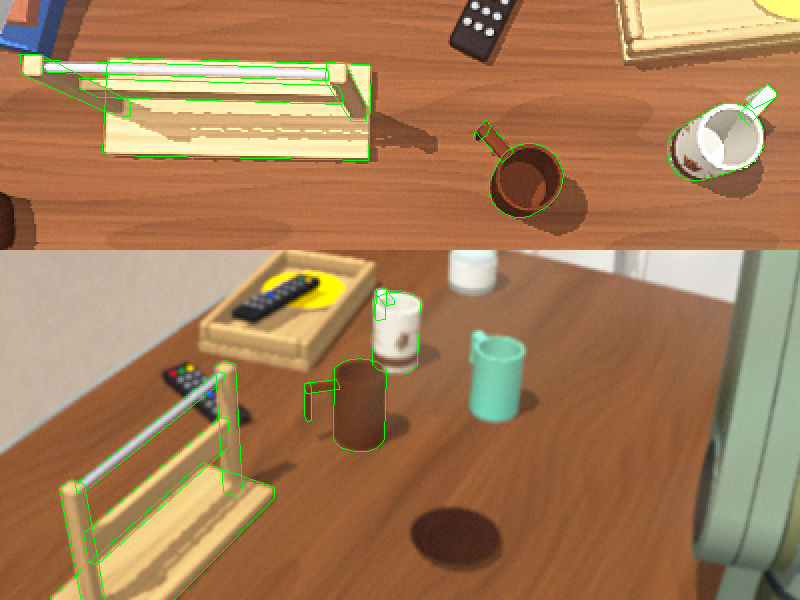

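The overlay matches both views well. The white mug is at (618,-266) with yaw -43.4°, the rail at (649,222) with yaw about 0.3°, and the brown mug at (574,-73). Next I'll work out the moves.

```bash
python3 - <<'E'
from h import *
from scipy.spatial.transform import Rotation as Ro
s=status.state();print(s)
R=Ro.from_euler('xyz',s['ee_rot'],degrees=True).as_matrix();print(R.round(3))
y=R[:,1];print('y-yaw',np.degrees(np.arctan2(y[1],y[0])),'delta xy',np.array([618.2,-266.2])-s['ee_pos'][:2])
E
```

```text
{'time_s': 0.9, 'qpos': array([-7.82100560e+01,  1.83085969e+01,  8.96381146e+01, -2.52941843e-03,
        7.20438143e+01, -1.14587177e+00]), 'qvel': array([-0.00944547,  0.05213469, -0.0644097 , -0.00134015,  0.06700154,
       -0.05425602]), 'effort': array([ 1.07389664e-03, -4.12335491e+01, -2.32229841e+01,  7.30462256e-02,
        3.75342637e-02, -9.03303885e-07]), 'ee_pos': array([ 128.7108959 , -560.42798027,  228.01508037]), 'ee_rot': array([1.79990576e+02, 2.59532912e-03, 1.29365951e+01]), 'force': array([-0.34532365,  0.55792159,  0.76035351]), 'torque': array([0.0165106 , 0.01143294, 0.00832181]), 'gripper_force': 0.0, 'gripper_width': 91.33630968321553}
[[ 0.975  0.224 -0.   ]
 [ 0.224 -0.975 -0.   ]
 [-0.     0.    -1.   ]]
y-yaw -77.06340446245957 delta xy [489.4891041  294.22798027]
```

Request:
{"api": "apply_moves", "payload": {"increments": [[1,0.027,0.016,0,0,0,6.8],[1,0.027,0.016,0,0,0,6.8],[1,0.027,0.016,0,0,0,6.8],[1,0.027,0.016,0,0,0,6.8],[1,0.027,0.016,0,0,0,6.8]], "newtons": 20}}

```text
time_s: 1.32
ee_pos: [264.8, -479.6, 228.1]
ee_rot: [180.0, 0.0, 47.2]
force: [1.1, 0.4, -0.3]
gripper_width: 91.2
gripper_force: 0.0
```

Request:
{"api": "apply_moves", "payload": {"increments": [[1,0.027,0.016,0,0,0,6.8],[1,0.027,0.016,0,0,0,6.8],[1,0.027,0.016,0,0,0,6.8],[1,0.027,0.016,0,0,0,6.8],[1,0.027,0.016,0,0,0,6.8]]}}

```text
time_s: 1.73
ee_pos: [400.0, -399.4, 228.1]
ee_rot: [180.0, 0.0, 81.3]
force: [0.1, -0.2, 0.6]
gripper_width: 90.7
gripper_force: 0.0
```

Request:
{"api": "apply_moves", "payload": {"increments": [[1,0.027,0.016,0,0,0,6.8],[1,0.027,0.016,0,0,0,6.8],[1,0.027,0.016,0,0,0,6.8],[1,0.027,0.016,0,0,0,6.8],[1,0.027,0.016,0,0,0,6.8]]}}

```text
time_s: 2.15
ee_pos: [535.0, -319.4, 228.0]
ee_rot: [180.0, 0.0, 115.3]
force: [0.2, -1.1, -0.2]
gripper_width: 91.2
gripper_force: 0.0
```

Request:
{"api": "apply_moves", "payload": {"increments": [[1,0.027,0.016,0,0,0,6.8],[1,0.027,0.016,0,0,0,6.8],[1,0.027,0.016,0,0,0,6.8],[1,0,0,0,0,0,1.3],[1,0,0,0,0,0,0]]}}

```text
time_s: 2.57
ee_pos: [615.6, -271.4, 227.2]
ee_rot: [-180.0, -0.0, 136.8]
force: [0.1, -0.5, -1.1]
gripper_width: 91.5
gripper_force: 0.0
```

Request:
{"api": "apply_moves", "payload": {"increments": [[1,0.0025,0.005,-0.02,0,0,0],[1,0,0,-0.02,0,0,0],[1,0,0,-0.02,0,0,0],[1,0,0,-0.02,0,0,0],[1,0,0,-0.02,0,0,0]]}}

```text
time_s: 2.98
ee_pos: [615.9, -268.4, 127.5]
ee_rot: [-180.0, 0.0, 136.5]
force: [0.1, 0.7, 0.5]
gripper_width: 91.3
gripper_force: 0.0
```

Request:
{"api": "apply_moves", "payload": {"increments": [[1,0,0,-0.012,0,0,0],[1,0,0,-0.012,0,0,0],[1,0,0,-0.012,0,0,0],[1,0,0,-0.012,0,0,0],[1,0,0,-0.004,0,0,0]]}}

```text
time_s: 3.4
ee_pos: [616.4, -267.3, 74.2]
ee_rot: [-180.0, -0.1, 136.6]
force: [-0.2, -0.4, 0.6]
gripper_width: 91.3
gripper_force: 0.0
```

Request:
{"api": "apply_moves", "payload": {"increments": [[0.3,0,0,0,0,0,0],[0.3,0,0,0,0,0,0],[0.2,0,0,0,0,0,0],[0.2,0,0,0,0,0,0],[0.2,0,0,0,0,0,0]]}}

```text
time_s: 3.82
ee_pos: [618.0, -267.5, 76.9]
ee_rot: [179.9, 0.1, 136.6]
force: [0.9, 0.1, 1.4]
gripper_width: 64.6
gripper_force: 20.0
```

Request:
{"api": "apply_moves", "payload": {"increments": [[-0.5,0,0,0,0,0,0],[-0.5,0,0,0,0,0,0],[-0.5,0,0,0.01,0,0,0],[-0.5,0,0,0.015,0,0,0],[-0.5,0,0,0.02,0,0,0]]}}

```text
time_s: 4.23
ee_pos: [615.6, -266.9, 119.7]
ee_rot: [-179.9, -0.3, 136.6]
force: [-0.0, 0.2, -2.1]
gripper_width: 64.7
gripper_force: 20.0
```

Request:
{"api": "apply_moves", "payload": {"increments": [[-0.5,0,0,0.03,0,0,0],[-0.5,0,0,0.03,0,0,0],[-0.5,0,0,0.03,0,0,0],[-0.5,0,0,0.03,0,0,0],[-0.5,0,0,0.02,0,0,0]]}}

```text
time_s: 4.65
ee_pos: [617.3, -267.7, 264.5]
ee_rot: [180.0, 0.2, 136.6]
force: [0.7, -0.1, -2.5]
gripper_width: 65.1
gripper_force: 20.0
```

Request:
{"api": "apply_moves", "payload": {"increments": [[-0.5,-0.001,0.015,0,0,0,1.5],[-0.5,-0.001,0.025,0,0,0,2.2],[-0.5,-0.001,0.025,0,0,0,2.2],[-0.5,-0.001,0.025,0,0,0,2.2],[-0.5,-0.001,0.025,0,0,0,2.2]]}}

```text
time_s: 5.07
ee_pos: [610.7, -150.2, 259.0]
ee_rot: [-180.0, -0.2, 147.1]
force: [0.2, 1.3, -2.8]
gripper_width: 64.6
gripper_force: 20.0
```

Request:
{"api": "apply_moves", "payload": {"increments": [[-0.5,-0.001,0.025,0,0,0,2.2],[-0.5,-0.001,0.025,0,0,0,2.2],[-0.5,-0.001,0.025,0,0,0,2.2],[-0.5,-0.001,0.025,0,0,0,2.2],[-0.5,-0.001,0.025,0,0,0,2.2]]}}

```text
time_s: 5.48
ee_pos: [605.4, -25.3, 259.1]
ee_rot: [-179.9, -0.2, 158.1]
force: [0.5, 0.5, -2.3]
gripper_width: 65.0
gripper_force: 20.0
```

Request:
{"api": "apply_moves", "payload": {"increments": [[-0.5,-0.001,0.025,0,0,0,2.2],[-0.5,-0.001,0.025,0,0,0,2.2],[-0.5,-0.001,0.025,0,0,0,2.2],[-0.5,-0.001,0.025,0,0,0,2.2],[-0.5,-0.001,0.025,0,0,0,2.2]]}}

```text
time_s: 5.9
ee_pos: [600.3, 99.4, 259.1]
ee_rot: [-179.9, -0.2, 169.1]
force: [0.3, 0.9, -1.9]
gripper_width: 64.8
gripper_force: 20.0
```

Request:
{"api": "apply_moves", "payload": {"increments": [[-0.5,-0.001,0.025,0,0,0,2.2],[-0.5,-0.001,0.025,0,0,0,2.2],[-0.5,-0.001,0.025,0,0,0,2.2],[-0.5,-0.001,0.025,0,0,0,2.2],[-0.5,-0.001,0.015,0,0,0,2]]}}

```text
time_s: 6.32
ee_pos: [595.3, 215.4, 259.1]
ee_rot: [180.0, -0.2, -180.0]
force: [-0.9, -0.3, -2.3]
gripper_width: 64.5
gripper_force: 20.0
```

Request:
{"api": "apply_moves", "payload": {"increments": [[-0.5,0,0.008,0,0,0,0],[-0.5,0,0,0,0,0,0],[-0.5,0,0,0,0,0,0],[-0.5,0,0,0,0,0,0]]}}

```text
time_s: 6.65
ee_pos: [597.2, 219.3, 260.8]
ee_rot: [-179.9, -0.0, 179.7]
force: [0.5, -0.0, -1.4]
gripper_width: 64.8
gripper_force: 20.0
```

```bash
cat > ov.py <<'E'
from fit import *
import pickle,sys
def ov(name,p,z):
    res=pickle.load(open('res.pkl','rb'));o=[]
    for n in ('top','side'):
        f=cams.grab_frame(n);im=cv2.resize(cv2.cvtColor(f['color'],cv2.COLOR_RGB2BGR),None,fx=3,fy=3,interpolation=cv2.INTER_CUBIC)
        for Ps in ([P+[0,0,z] for P in MUG],p),(RAIL,res['mug_rail']):
            for P in Ps[0]:
                h=cv2.convexHull(((proj(f,place(P,Ps[1]))+.5)*3).astype(np.float32)).astype(np.int32);cv2.polylines(im,[h],True,(0,255,0),1)
        c=np.mean(proj(f,place(MUG[0]+[20,0,z],p)),0)*3
        x,y=int(np.clip(c[0]-200,0,1136)),int(np.clip(c[1]-300,0,552));o.append(im[y:y+600,x:x+400]);print(n,x,y)
    cv2.imwrite('pics/'+name+'.png',np.hstack(o))
E
python3 -c "
from ov import *
ov('held',[597.2,220.3,0.],185)"
```

```text
top 70 95
side 288 208
```

View pics/held.png

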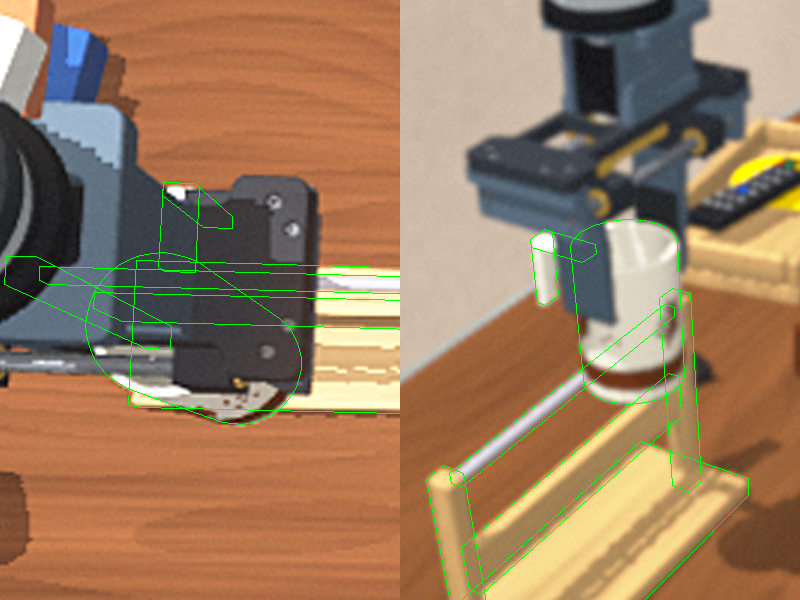

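The held mug matches the predicted pose in both views: the side-view handle leg is at (545,265) and the top-view leg at (177,190). I'll shift it 9 mm in x and lower it.

Request:
{"api": "apply_moves", "payload": {"increments": [[-0.5,0.009,0,0,0,0,0.4],[-0.5,0,0,0,0,0,0],[-0.5,0,0,-0.01,0,0,0],[-0.5,0,0,-0.015,0,0,0],[-0.5,0,0,-0.015,0,0,0]]}}

```text
time_s: 7.17
ee_pos: [606.4, 220.3, 220.1]
ee_rot: [180.0, 0.0, -179.9]
force: [0.5, -0.2, -1.8]
gripper_width: 64.7
gripper_force: 20.0
```

Request:
{"api": "apply_moves", "payload": {"increments": [[-0.5,0,0,-0.012,0,0,0],[-0.5,0,0,-0.01,0,0,0],[-0.5,0,0,-0.008,0,0,0],[-0.5,0,0,0,0,0,0],[-0.5,0,0,0,0,0,0]]}}

```text
time_s: 7.58
ee_pos: [606.2, 220.5, 190.6]
ee_rot: [-180.0, -0.0, -179.9]
force: [-0.5, -0.2, -1.4]
gripper_width: 64.4
gripper_force: 20.0
```

Request:
{"api": "apply_moves", "payload": {"increments": [[-0.5,0,0,-0.008,0,0,0],[-0.5,0,0,-0.007,0,0,0],[-0.5,0,0,-0.006,0,0,0],[-0.5,0,0,0,0,0,0],[-0.5,0,0,0,0,0,0]]}}

```text
time_s: 8.0
ee_pos: [606.0, 220.5, 169.4]
ee_rot: [-180.0, -0.1, -179.9]
force: [0.0, 0.5, -2.1]
gripper_width: 64.5
gripper_force: 20.0
```

```bash
python3 -c "
from ov import *
p=status.state()['ee_pos'];print(p)
ov('low',[p[0],p[1]+1,0.],p[2]-76)"
```

```text
[605.95235984 220.50705652 169.40325388]
top 135 120
side 287 326
```

View pics/low.png

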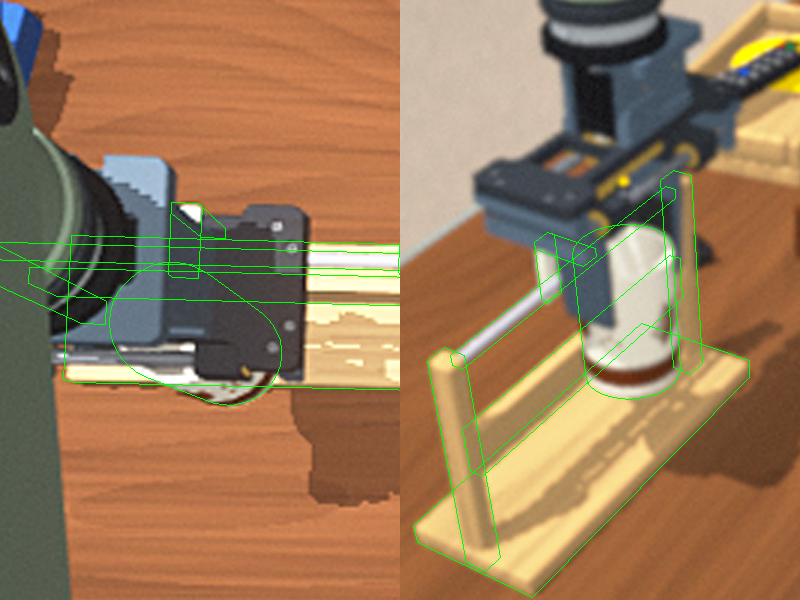

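The side view shows the bar between the handle leg (548,270) and the mug wall. The strap is about 7 mm above the bar, so I'll lower slowly until it touches.

Request:
{"api": "apply_moves", "payload": {"increments": [[-0.5,0,0,-0.002,0,0,0],[-0.5,0,0,-0.002,0,0,0],[-0.5,0,0,-0.001,0,0,0],[-0.5,0,0,0,0,0,0]]}}

```text
time_s: 8.43
ee_pos: [606.1, 220.5, 164.7]
ee_rot: [-180.0, -0.0, -179.9]
force: [0.5, 0.6, -1.7]
gripper_width: 64.8
gripper_force: 20.0
```

Request:
{"api": "apply_moves", "payload": {"increments": [[-0.5,0,0,-0.001,0,0,0],[-0.5,0,0,0,0,0,0],[-0.5,0,0,0,0,0,0]]}}

```text
time_s: 8.68
ee_pos: [606.2, 220.6, 164.0]
ee_rot: [180.0, -0.0, -179.9]
force: [0.0, 0.9, -2.0]
gripper_width: 64.7
gripper_force: 20.0
```

Request:
{"api": "apply_moves", "payload": {"increments": [[-0.5,0,0,-0.001,0,0,0],[-0.5,0,0,0,0,0,0],[-0.5,0,0,0,0,0,0]]}}

```text
time_s: 8.93
ee_pos: [606.2, 220.6, 162.9]
ee_rot: [180.0, -0.0, -179.9]
force: [-0.2, -0.6, -1.8]
gripper_width: 64.8
gripper_force: 20.0
```

Request:
{"api": "apply_moves", "payload": {"increments": [[-0.5,0,0,-0.001,0,0,0],[-0.5,0,0,0,0,0,0],[-0.5,0,0,0,0,0,0]]}}

```text
time_s: 9.18
ee_pos: [606.3, 220.6, 162.4]
ee_rot: [180.0, 0.0, -179.9]
force: [-1.2, -0.2, 0.1]
gripper_width: 64.8
gripper_force: 20.0
```

Request:
{"api": "apply_moves", "payload": {"increments": [[-0.5,0,0,-0.001,0,0,0],[-0.5,0,0,0,0,0,0],[-0.5,0,0,0,0,0,0]]}}

```text
time_s: 9.43
ee_pos: [606.3, 220.6, 161.6]
ee_rot: [180.0, 0.0, -179.9]
force: [-1.5, -1.3, 3.5]
gripper_width: 64.2
gripper_force: 20.0
```

Request:
{"api": "apply_moves", "payload": {"increments": [[-0.5,0,0,-0.001,0,0,0],[-0.5,0,0,0,0,0,0],[-0.5,0,0,0,0,0,0]]}}

```text
time_s: 9.68
ee_pos: [606.4, 220.6, 160.2]
ee_rot: [180.0, 0.0, -179.9]
force: [-1.9, -0.9, 4.3]
gripper_width: 64.9
gripper_force: 20.0
```

Contact is made: the force went from -2 to +4 N. I'll ease the grip to 3 N, then open slowly.

Request:
{"api": "apply_moves", "payload": {"increments": [[-0.5,0,0,0,0,0,0],[-0.5,0,0,0,0,0,0],[-0.5,0,0,0,0,0,0]], "newtons": 3}}

```text
time_s: 9.93
ee_pos: [606.3, 220.6, 159.2]
ee_rot: [-180.0, -0.0, -179.9]
force: [0.5, -0.2, -1.6]
gripper_width: 65.2
gripper_force: 3.0
```

Request:
{"api": "apply_moves", "payload": {"increments": [[0.42,0,0,0,0,0,0],[0.43,0,0,0,0,0,0],[0.44,0,0,0,0,0,0],[0.45,0,0,0,0,0,0],[0.46,0,0,0,0,0,0]]}}

```text
time_s: 10.35
ee_pos: [606.3, 220.7, 160.2]
ee_rot: [180.0, 0.0, -179.9]
force: [0.3, 0.7, 0.5]
gripper_width: 66.2
gripper_force: 0.0
```

Request:
{"api": "apply_moves", "payload": {"increments": [[0.48,0,0,0,0,0,0],[0.52,0,0,0,0,0,0],[0.58,0,0,0,0,0,0],[0.65,0,0,0,0,0,0],[0.7,0,0,0,0,0,0]]}}

```text
time_s: 10.77
ee_pos: [606.2, 220.6, 160.0]
ee_rot: [180.0, 0.0, -179.9]
force: [0.6, 0.6, 0.3]
gripper_width: 77.1
gripper_force: 0.0
```

```bash
python3 -c "
from ov import *
p=status.state();print(p['ee_pos'],p['force'],p['gripper_width'])
ov('rel',[606,221,0.],86)"
```

```text
[606.22348526 220.57247913 160.03067822] [0.58080102 0.64103278 0.32823071] 77.10639061851325
top 140 123
side 289 334
```

View pics/rel.png

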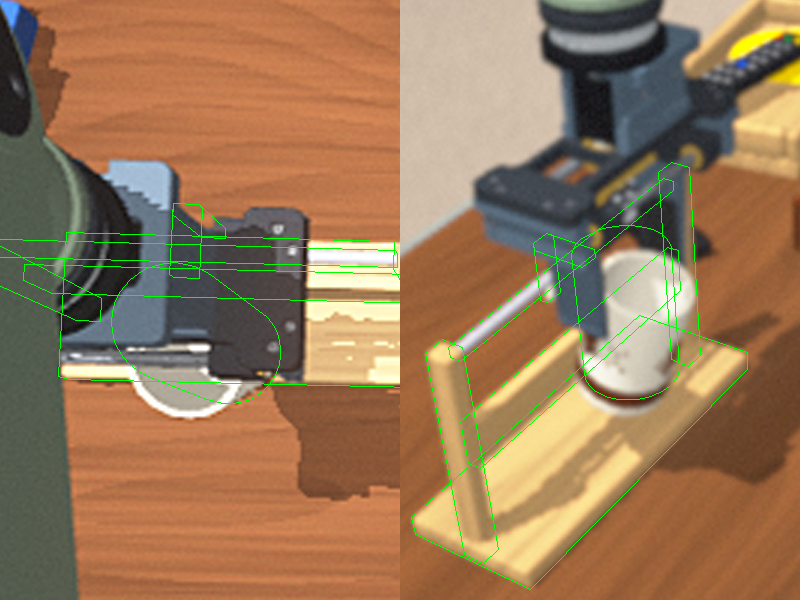

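The mug has swung to the expected lean of about 20°, with its leg on the bar at (548,290) and its foot toward the board. I'll open fully and retreat straight up.

Request:
{"api": "apply_moves", "payload": {"increments": [[0.9,0,0,0,0,0,0],[1,0,0,0,0,0,0],[1,0,0,0,0,0,0],[1,0,0,0.005,0,0,0],[1,0,0,0.01,0,0,0]]}}

```text
time_s: 11.28
ee_pos: [605.5, 220.3, 174.2]
ee_rot: [-180.0, -0.2, -179.9]
force: [-0.1, 0.6, -0.4]
gripper_width: 91.3
gripper_force: 0.0
```

Request:
{"api": "apply_moves", "payload": {"increments": [[1,0,0,0.015,0,0,0],[1,0,0,0.025,0,0,0],[1,0,0,0.03,0,0,0],[1,0,0,0.03,0,0,0],[1,0,0,0.03,0,0,0]]}}

```text
time_s: 11.7
ee_pos: [606.1, 220.5, 307.6]
ee_rot: [180.0, 0.1, -179.9]
force: [0.5, -0.6, 0.1]
gripper_width: 91.2
gripper_force: 0.0
```

Request:
{"api": "apply_moves", "payload": {"increments": [[1,-0.02,0,0.03,0,0,0],[1,-0.03,0,0.02,0,0,0],[1,-0.03,-0.02,0.01,0,0,0],[1,-0.03,-0.03,0,0,0,0],[1,-0.03,-0.03,0,0,0,0]]}}

```text
time_s: 12.12
ee_pos: [466.1, 141.3, 366.8]
ee_rot: [180.0, 0.2, -179.8]
force: [-0.0, -0.5, 0.6]
gripper_width: 91.3
gripper_force: 0.0
```

Request:
{"api": "apply_moves", "payload": {"increments": [[1,-0.03,-0.04,0,0,0,0],[1,-0.03,-0.04,0,0,0,0],[1,-0.02,-0.03,0,0,0,0],[1,0,0,0,0,0,0],[1,0,0,0,0,0,0]]}}

```text
time_s: 12.53
ee_pos: [396.6, 44.1, 366.6]
ee_rot: [180.0, 0.2, 180.0]
force: [1.0, -0.4, -0.9]
gripper_width: 91.3
gripper_force: 0.0
```

```bash
python3 -c "
from ov import *
p=status.state();print(p['ee_pos'],p['force'],p['gripper_width'])
ov('fin',[606,221,0.],86)
f=cams.grab_frame('top');m=finder.trace('brown_mug','top')[0]['pixels'].astype(float)
print(fit(MUG,[(f,m)],[574,-73,.74]).x)"
```

```text
[396.63694032  44.13746506 366.61527826] [ 0.96022021 -0.3870263  -0.89761885] 91.26099298682026
top 140 123
side 289 334
[574.11363396 -74.16137334   0.73750727]
```

View pics/fin.png

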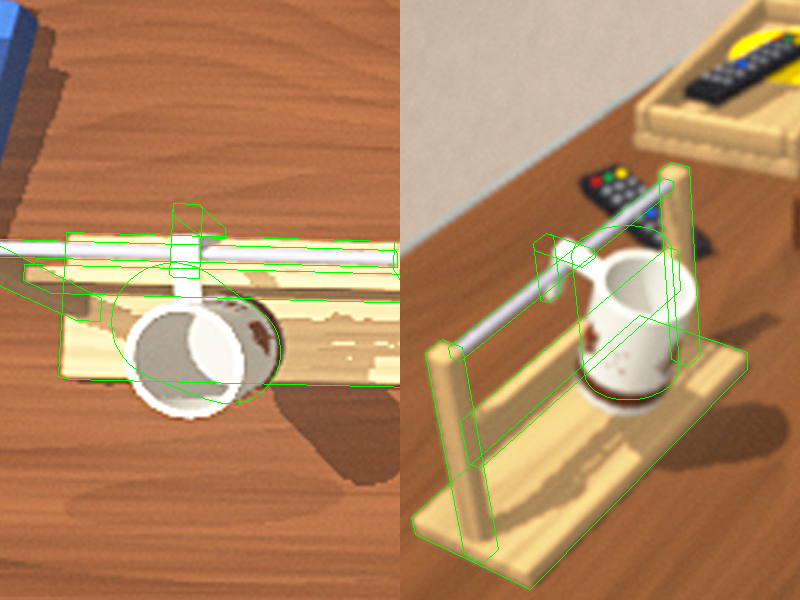

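The mug hangs with its strap over the bar at (575,255) and its foot toward the board. The gripper is clear of everything and the brown mug hasn't moved.

Request:
{"api": "apply_moves", "payload": {"increments": [[1,0,0,0,0,0,0],[1,0,0,0,0,0,0],[1,0,0,0,0,0,0],[1,0,0,0,0,0,0],[1,0,0,0,0,0,0]]}}

```text
time_s: 13.15
ee_pos: [397.5, 45.2, 364.8]
ee_rot: [180.0, -0.0, -179.8]
force: [0.8, 0.0, -0.3]
gripper_width: 90.9
gripper_force: 0.0
```

```bash
python3 -c "
from workcell import env
print(env.job_done())"
```

```text
the job is handed in; nothing more can be done
None
```

I handed the job in at about 13 s: in the last pictures the white mug hangs by its handle on the bar, released, leaning about 20° toward the board, and the brown mug is within about 1 mm of where it started; no verdict was returned.

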